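# Stack culture dishes on the carrier and close the hold-down

## Robot

A 7-joint arm with a two-finger parallel gripper is mounted at the origin on the work surface. World frame = base frame: x ahead of the robot, y to its left, z up, the work surface at z = 0. Lengths are in mm, angles in rad, forces in N, time in s.
With the tool pointing down it reaches from about 400 to 875 mm from the base axis. Payload 4.4 kg.
Tool frame: the origin (TCP) lies midway between the tips of the shut fingers; the grasp point (between the pads) lies 19 mm behind it; z points along the fingers, y is the line along which they close (so a half turn about z gives the same grasp; the last joint's range is limited). The gripper opens to 85 mm and grips with 20 to 120 N. Pads are 22 mm wide; open, the fingers measure 114 mm over their backs; the gripper's body (76 mm by 85 mm) begins 54 mm behind the grasp point. The pads swing forward as they close: fully open they stand 13 mm farther back than shut.
Start: joints at [1.216, 0.628, 0.038, 1.517, -0.027, 0.996, -0.02], TCP at [185.149, -623.087, 231.313] pointing down, gripper open.
Joint ranges: [-3.06, 3.06], [-0.37, 2.12], [-1.25, 1.32], [0.18, 2.47], [-1.1, 4.24], [0.23, 1.98], [-2.94, 2.94]. Speed limits (rad/s): [2.57, 2.57, 3.14, 3.14, 3.14, 3.14, 3.14].

## Interface

Orientations are given as [roll, pitch, yaw] about the fixed x, y, z axes, in that order (R = Rz(yaw) Ry(pitch) Rx(roll)).
In Python, from cell import ctrl gives the robot as it stands.
- The arm moves only by the shell command python3 -m crank 'ROWS' [OPENING]. ROWS is JSON, a list that holds one entry, the list of rows, each a list of 4 numbers: the shift along the tool's x, y, z normalised to -1 to 1, where 1 is 2.5 cm, then the turn about the tool's z normalised to -1 to 1, where 1 is 0.08 rad. In form: [[[dx, dy, dz, turn], ...]]. A call has 1 to 12 rows; each row shifts and turns the commanded pose from where the row before left it, along the tool's axes as they then stand; what a row does not reach is not made up. A row lasts 1/12 s, in which the tool goes at most 41.7 mm and 7.16 degrees, less where a joint would pass 70% of its speed; a pose out of reach is approached as far as the arm can. A call with a number of a shift or a turn outside -1 to 1 is refused whole. A call with a gripper value outside its range is refused whole. OPENING is the closure, from -1 (fully open) to 1 (shut), set as the call begins (- or left out, the last holds). The fingers move at their own pace and stop on an object; the grip force is fixed at half the most. Time passes only in rows, so rows that do not move let the fingers close. It gives the time, the measured TCP pose, the force, the opening and the grip force at its end, in the units of the state.
- ctrl.read_state(): the state, without advancing time (a new reading comes with each control period).
- ctrl.get_image(name): name is "scene" or "top" or "wrist"; returns a dict with "img" (480x640x3 uint8, red, green, blue), "intrinsics" (3x3 intrinsics, pixels), "extrinsics" (4x4, takes a point from camera to world coordinates). Camera axes: x right, y up, looking along -z (the intrinsics and any distortion apply to the point x, -y, -z); pixel columns grow to the right and rows downward; lengths in mm; the calibration is good to about 2 mm. The wrist camera is an equidistant fisheye: a pixel r from the principal point sees the ray r / f radians off the axis. A picture is of the moment at which its call begins. There is no depth.
- ctrl.finish_job(): hands the job in; it is judged then, once.
Trained networks look in the newest picture that a camera, given by its name, has taken for a name from the list of things; names that differ only in an ending like _2 or _b are one class to them, and where a whole thing is asked for, a point or a joint stands for the part that bears it (a point fixed in the world has none). Each returns a list of dicts, best first, with "confidence" (0 to 1); they miss things now and then, are a little off and sometimes report something else, mostly with a low value. They report only what shows in the picture. A call takes as long as a camera call. They do not tell look-alikes from the thing itself.
- ctrl.find_in(camera, target): "position" ([row, column] in pixels, amid what is visible of it).
- ctrl.trace(camera, target): "mask" (480x640 bool, what is visible of it) and "position" ([row, column] in pixels, amid what is visible of it).
- ctrl.place_of(camera, target): "position" ([row, column] in pixels: a listed point, or the origin of a listed thing).
The state is a dict: "clock": time; "qpos": joint angles; "qd": joint speeds; "tau": joint torques, N m; "eef_pos": TCP position; "tool_rot": TCP orientation; "force": force on the tool from outside, world axes, zero at the start; "torque": the same for the moment, N m; "width": finger opening in mm; "gripper_force": force on a finger pad.
Only numpy, scipy, OpenCV 4.12 (cv2) and the standard library are available. Lean on these libraries where they do the work, as an engineer would, in place of code of your own. Each camera call takes 0.05 s, during which the arm holds its last target. There are 200 camera calls.

## Task

Load the dish carrier for the incubator: set the red, yellow and green culture dishes on its plate in one straight, centred stack, red at the bottom, yellow in the middle, green on top, setting each one down rather than dropping it. Then swing the carrier's hold-down arm over by its blue knob and lower it gently, without letting it fall, until its foot rests on the green dish, and let go. Leave the white dish and everything else on the bench where they are.

Things in the scene. Friction and masses are not known exactly. Their poses are not given: they have to be found in the camera images.
- carrier: dish carrier, fixed to the bench: round aluminium plate 100 mm in diameter, 12 mm thick, with a white 61 mm circle marking its centre. Two 83 mm high posts stand 75 mm to its own +x side, at its own y = +-57 mm, and bear a hinged wire hold-down arm. Origin at the centre of the round plate's underside, z up, x towards the posts
- seat (a point): centre of the plate's upper face (centre of the white circle), 12 mm above the bench; the first dish stands here
- holddown (a joint): angle (rad) of the hold-down arm, a steel wire bail hinged on the posts. At 0 it is level and its foot is over the plate's centre, at the height of the top of three stacked dishes; positive is open: 1.57 upright, 1.75 to 2.1 (leaning back, off the plate) at the start; down to -0.35 if the stack is lower. Near upright it stays put; let go lower down it falls under its own weight
- hinge (a point): middle of the arm's hinge axis, which is parallel to the carrier's y: 75 mm from the plate's centre on the carrier's +x side, 74 mm above the bench
- foot (a point): centre of the foot's face: a sprung black rubber foot, 24 mm round, in the middle of the arm's crossbar, 75 mm from the hinge axis along the arm; its face is 14 mm below the bar when the arm is level, and gives up to 8 mm against a soft spring (0.5 N per mm)
- knob (a point): centre of the 20 mm blue ball knob that moves the arm, 75 mm from the hinge axis, on the crossbar's end outside the bail; free all round but for the 7 mm bar that joins it from the carrier's -y side: pinch it across the carrier's x. In the carrier frame it is at x = 75 - 75 cos(angle), y = 85, z = 74 + 75 sin(angle) mm
- dish_red: closed culture dish: a flat round disc, 60 mm in diameter and 16 mm high, about 35 g, solid dark red; loose on the bench. Origin at the centre of its underside, z up. Goes at the bottom
- dish_yellow: closed culture dish: a flat round disc, 60 mm in diameter and 16 mm high, about 35 g, solid yellow; loose on the bench. Origin at the centre of its underside, z up. Goes in the middle
- dish_green: closed culture dish: a flat round disc, 60 mm in diameter and 16 mm high, about 35 g, solid green; loose on the bench. Origin at the centre of its underside, z up. Goes on top
- dish_white: closed culture dish: a flat round disc, 60 mm in diameter and 16 mm high, about 35 g, solid off-white; loose on the bench. Origin at the centre of its underside, z up. Not part of the job: stays where it is
- tube_rack: bystander: blue rack 80 x 130 mm with capped blood tubes, 88 mm high; origin at centre of underside
- orange_box: bystander: upright orange carton 60 x 90 x 110 mm high; origin at centre of underside
- amber_bottle: bystander: amber glass bottle, 60 mm in diameter, 130 mm high; origin at centre of underside
- stain_jar: bystander: small glass jar with black cap, 44 mm in diameter, 55 mm high; origin at centre of underside
- marker: bystander: black and white marker pen lying on the bench, 120 mm long; origin at underside
- swab_carton: bystander: open white carton 110 x 160 x 60 mm high; origin at centre of underside
There are look-alikes about, which are no part of the job. There is more than one size of the dish_red; the one meant has the size given above.

How it is judged (in metres and radians):
On the way, in this order (a step that is already met when the one before it is completed fails the run):
1. the red dish lies flat and centred on the plate (horizontal distance between dish_red and seat below 0.008 m and z of dish_red in the frame of seat between -0.004 and 0.004 m and angle between dish_red's own z axis and vertical below 0.06 rad), for 0.2 s.
2. the yellow dish lies flat and centred on the red one (all of step 1 and horizontal distance between dish_yellow and seat below 0.008 m and z of dish_yellow in the frame of seat between 0.012 and 0.02 m and angle between dish_yellow's own z axis and vertical below 0.06 rad), for 0.2 s.
3. the green dish lies flat and centred on the yellow one (all of step 2 and horizontal distance between dish_green and seat below 0.008 m and z of dish_green in the frame of seat between 0.028 and 0.036 m and angle between dish_green's own z axis and vertical below 0.06 rad), for 0.2 s.
4. the hold-down foot rests on the green dish (horizontal distance between dish_green and seat below 0.008 m and z of dish_green in the frame of seat between 0.028 and 0.036 m and angle between dish_green's own z axis and vertical below 0.06 rad and value of joint holddown between -0.08 and 0.08 rad and contact force between carrier and dish_green above 0.08 N), for 0.2 s.
At the end, for the whole second after the job is handed in: Red, yellow, green dishes lie flat in that order from the bottom, each within 8 mm of the plate's centre and 4 mm of its layer's height (0, 16, 32 mm above the plate); the hold-down arm is within 0.08 rad of level, its foot bearing on the green dish; all at rest (all of step 2 and all of step 4 and linear speed of each of dish_red, dish_yellow, dish_green below 0.02 m/s and velocity of joint holddown between -0.1 and 0.1 rad/s); the robot touches nothing.
It fails at once if a dish is dropped onto the carrier (falls free at over 0.5 m/s) ((linear speed of dish_red above 0.5 m/s and horizontal distance between dish_red and seat below 0.05 m and contact force between the fingers and dish_red below 0.01 N) or (linear speed of dish_yellow above 0.5 m/s and horizontal distance between dish_yellow and seat below 0.05 m and contact force between the fingers and dish_yellow below 0.01 N) or (linear speed of dish_green above 0.5 m/s and horizontal distance between dish_green and seat below 0.05 m and contact force between the fingers and dish_green below 0.01 N)).
It fails at once if the hold-down arm is dropped or slammed (closes faster than 4 rad/s) (velocity of joint holddown below -4 rad/s).
It fails at once if the foot is pressed onto the green dish with over 20 N (contact force between carrier and dish_green above 20 N).
It fails at once if the white dish or another bystander is moved by more than 30 mm (distance of any of dish_white, tube_rack, orange_box, amber_bottle, stain_jar, marker, swab_carton from where it was at the start of the episode above 0.03 m).
It also fails if it takes over 72 s, if anything falls off the work surface, if the arm or the gripper's body presses on something with over 40 N, if the wrist force passes 120 N, or if a joint passes its speed limit or range.

## Working session

There is one attempt and no reset: what is moved stays moved. The work goes in short steps, Python scripts to look and compute and a shell command to move; the robot and the scene stay as the last step left them, time stands still between calls to the robot, and variables do not carry over. Pictures are saved under pics/ and viewed, at most 11 in all, crops included, and the job is handed in when it is done.

```bash
mkdir -p pics; cat > h.py <<'E'
import numpy as np, cv2
from cell import ctrl
def ray(im,rc,cam):
    K=np.array(im["intrinsics"]);E=np.array(im["extrinsics"])
    x=(rc[1]-K[0,2])/K[0,0];y=(rc[0]-K[1,2])/K[1,1]
    if cam=="wrist":
        r=np.hypot(x,y);s=np.sin(r)/max(r,1e-9);d=np.array([x*s,-y*s,-np.cos(r)])
    else: d=np.array([x,-y,-1.])
    return E[:3,3],E[:3,:3]@d
def at(im,rc,z,cam):
    o,d=ray(im,rc,cam);return o+d*(z-o[2])/d[2]
E
python3 - <<'E'
from h import *
for c in ["scene","top"]:
    im=ctrl.get_image(c);cv2.imwrite(f"pics/{c}0.png",im["img"][:,:,::-1])
    print(c,np.array(im["extrinsics"])[:3,3].round())
    for t,z in dict(dish_red=0,dish_yellow=0,dish_green=0,dish_white=0,seat=12,hinge=74,knob=144,carrier=0,tube_rack=0,orange_box=0,amber_bottle=0,stain_jar=0,marker=0,swab_carton=0).items():
        print(t,[(round(r["confidence"],2),np.round(r["position"]).tolist(),at(im,r["position"],z,c)[:2].round().tolist()) for r in ctrl.place_of(c,t)[:4]])
print(ctrl.read_state())
E
```

```text
scene [1186. -635.  651.]
dish_red [(0.69, [224.0, 375.0], [590.0, 248.0]), (0.49, [209.0, 360.0], [504.0, 288.0])]
dish_yellow [(0.6, [282.0, 215.0], [462.0, -209.0]), (0.3, [228.0, 322.0], [489.0, 135.0])]
dish_green [(0.79, [329.0, 223.0], [599.0, -291.0]), (0.4, [281.0, 215.0], [458.0, -207.0])]
dish_white [(0.65, [213.0, 424.0], [661.0, 390.0]), (0.24, [206.0, 329.0], [421.0, 242.0])]
seat [(0.82, [242.0, 293.0], [495.0, 18.0]), (0.63, [207.0, 357.0], [505.0, 273.0])]
hinge [(0.68, [229.0, 322.0], [572.0, 44.0]), (0.5, [193.0, 348.0], [503.0, 233.0])]
knob [(0.83, [194.0, 349.0], [590.0, 124.0])]
carrier [(0.8, [245.0, 297.0], [497.0, 27.0]), (0.69, [193.0, 348.0], [412.0, 346.0]), (0.67, [213.0, 424.0], [662.0, 391.0])]
tube_rack [(0.83, [323.0, 354.0], [789.0, -98.0])]
orange_box [(0.92, [249.0, 426.0], [761.0, 233.0])]
amber_bottle [(0.85, [172.0, 386.0], [417.0, 551.0]), (0.21, [219.0, 291.0], [391.0, 113.0])]
stain_jar [(0.71, [326.0, 158.0], [492.0, -376.0])]
marker [(0.45, [220.0, 291.0], [397.0, 105.0])]
swab_carton [(0.76, [392.0, 121.0], [587.0, -505.0]), (0.64, [206.0
[... 918 characters left out ...]
.0, -520.0])]
{'clock': 1.5, 'qpos': array([ 1.21620008,  0.62838832,  0.0384912 ,  1.51739328, -0.0270145 ,
        0.99629331, -0.01999688]), 'qd': array([ 0.00019557, -0.00051638, -0.00047397,  0.00046105, -0.00136709,
       -0.00133825,  0.00018649]), 'tau': array([-1.99356514e-04, -5.63271081e+01,  1.22550722e+00, -1.93780911e+01,
        1.09557019e-02,  1.55166457e-03,  9.15941371e-06]), 'eef_pos': array([ 185.16029845, -623.09122652,  231.32298824]), 'tool_rot': array([ 3.14155799e+00, -5.49990813e-05,  2.88773755e-01]), 'force': array([-0.05343169, -0.22279066, -0.50967392]), 'torque': array([-0.01605638, -0.0253994 ,  0.00236672]), 'gripper_force': 0.0, 'width': 85.00481859309168}
```

```bash
python3 - <<'E'
import cv2,numpy as np
t=cv2.imread("pics/top0.png")
cv2.imwrite("pics/t1.png",cv2.resize(t[160:340,180:440],(800,554),interpolation=cv2.INTER_CUBIC))
s=cv2.imread("pics/scene0.png")
a=cv2.resize(t[220:300,200:280],(400,400),interpolation=cv2.INTER_CUBIC);b=cv2.resize(s[180:260,330:410],(400,400),interpolation=cv2.INTER_CUBIC)
cv2.imwrite("pics/reds.png",np.hstack([a,b]))
E
```

```text
(no output)
```

View pics/scene0.png

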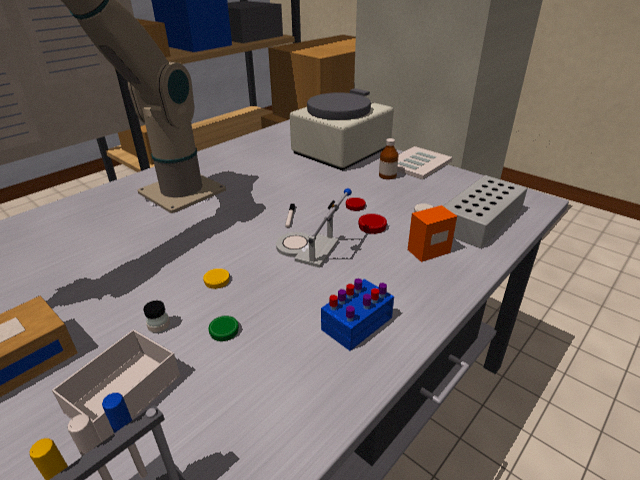

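View pics/t1.png

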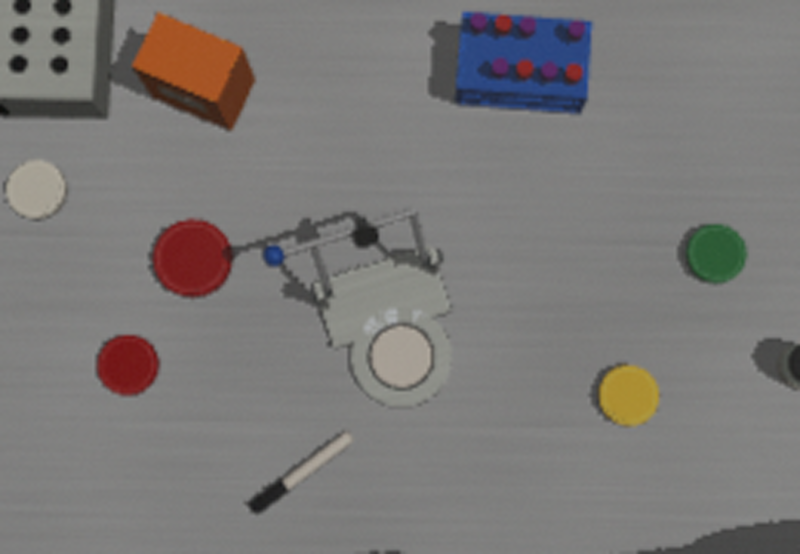

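View pics/reds.png

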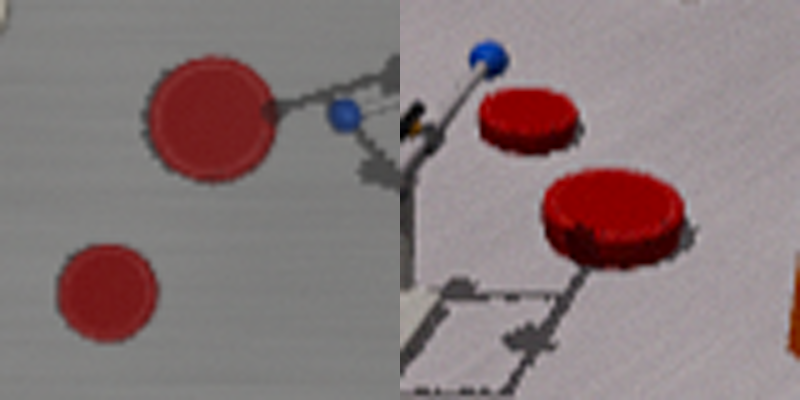

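Two reds: the large one at top (245,242), about 80 mm across, and the small one at top (278,222) / scene (204,356), the same size as the other dishes. The small one matches the 60 mm description. The crop confirms this, since it is clearly the smaller disc.

```bash
cat >> h.py <<'E'
def plan(x,y,z,yaw=None):
    s=ctrl.read_state();p=np.array(s["eef_pos"]);a=s["tool_rot"][2]
    d=np.array([x,y,z])-p; c,n=np.cos(a),np.sin(a)
    u=np.array([c*d[0]+n*d[1], n*d[0]-c*d[1], -d[2]])/25
    t=0 if yaw is None else -(yaw-a)/0.08
    return "units x,y,z,turn",u.round(2).tolist(),round(t,2),"at",p.round(1).tolist(),"yaw",round(a,4),"t",round(s["clock"],2)
E
python3 - <<'E'
from h import *
for c in ["scene","top"]:
    im=ctrl.get_image(c)
    for t in ["dish_red","dish_yellow","dish_green","seat"]:
        for r in ctrl.trace(c,t)[:2]:
            m=r["mask"].astype(np.uint8);k,_=cv2.findContours(m,cv2.RETR_EXTERNAL,cv2.CHAIN_APPROX_NONE)
            k=max(k,key=cv2.contourArea);e=cv2.fitEllipse(k)
            print(c,t,round(r["confidence"],2),np.round(e[0],1),np.round(e[1],1),at(im,e[0][::-1],9,c)[:2].round(1))
print(plan(497,21,231))
E
```

```text
scene dish_red 0.82 [372.  222.4] [19.3 27.8] [586.  237.3]
scene dish_red 0.72 [355.3 203.3] [13.4 20.9] [482.9 293. ]
scene dish_yellow 0.6 [216.4 277.6] [19.3 25.7] [ 460.8 -202.7]
scene dish_yellow 0.51 [331.8 209.6] [ 9.1 52.3] [454.5 217.7]
scene dish_green 0.86 [223.4 327.9] [24.5 29.6] [ 604.9 -292.5]
scene seat 0.9 [313.6 231.1] [49.2 87.8] [494.3  96.3]
top dish_red 0.7 [242.  243.7] [24.  25.2] [589.7 230.1]
top dish_red 0.68 [221.1 278.1] [19.4 21.2] [482.3 289.2]
top dish_yellow 0.77 [383.6 288.5] [19.1 19.1] [ 458.3 -206.2]
top dish_green 0.59 [412.1 242. ] [17.2 18. ] [ 603.3 -295.6]
top seat 0.98 [302.3 258. ] [47.3 65. ] [547.9  43.2]
('units x,y,z,turn', [19.29, -21.14, 0.01], 0, 'at', [185.1, -623.1, 231.3], 'yaw', np.float64(0.2888), 't', 2.0)
```

```bash
python3 -m crank '[[[1,-0.9,0,0],[1,-0.9,0,0],[1,-0.9,0,0],[1,-0.9,0,0],[1,-0.9,0,0],[1,-0.9,0,0],[1,-0.9,0,0],[1,-0.9,0,0],[1,-0.9,0,0],[1,-0.9,0,0],[1,-0.9,0,0],[1,-0.9,0,0]]]' -1
python3 -m crank '[[[0.7,-1,0,0],[0.7,-1,0,0],[0.7,-1,0,0],[0.7,-1,0,0],[0.7,-1,0,0],[0.7,-1,0,0],[0.7,-1,0,0],[0.7,-1,0,0],[0.7,-1,0,0],[0.7,-1,0,0],[0.3,-0.4,0,0],[0,0,0,0]]]'
python3 - <<'E'
from h import *
im=ctrl.get_image("wrist");c="wrist";cv2.imwrite("pics/w1.png",im["img"][:,:,::-1])
for t,z in dict(seat=12,carrier=0,hinge=74,knob=144,dish_red=0,dish_yellow=0,dish_green=0).items():
    print(t,[(round(r["confidence"],2),np.round(r["position"]).tolist(),at(im,r["position"],z,c)[:2].round(1).tolist()) for r in ctrl.place_of(c,t)[:3]])
print(plan(482,289,150))
E
```

```text
clock: 3.0
eef_pos: [396.6, -277.5, 231.6]
tool_rot: [3.141, -0.001, 0.289]
force: [0.2, -0.1, 0.3]
width: 85.5
gripper_force: 0.0
clock: 4.0
eef_pos: [497.8, 26.1, 231.5]
tool_rot: [-3.14, -0.002, 0.295]
force: [0.1, 0.9, 0.2]
width: 85.0
gripper_force: 0.0
seat [(0.65, [206.0, 332.0], [493.8, 20.2]), (0.21, [85.0, 196.0], [574.7, 186.0])]
carrier [(0.64, [200.0, 331.0], [497.8, 21.9])]
hinge [(0.77, [129.0, 329.0], [566.7, 46.0])]
knob [(0.66, [85.0, 194.0], [572.1, 137.0])]
dish_red [(0.65, [151.0, 100.0], [481.4, 291.7]), (0.62, [64.0, 166.0], [590.5, 231.1])]
dish_yellow [(0.63, [284.0, 500.0], [461.7, -200.5])]
dish_green [(0.79, [201.0, 595.0], [599.5, -290.1]), (0.57, [271.0, 232.0], [389.6, 104.4])]
('units x,y,z,turn', [2.47, -10.44, 3.26], 0, 'at', [496.5, 21.1, 231.4], 'yaw', np.float64(0.2866), 't', 4.4)
```

View pics/w1.png

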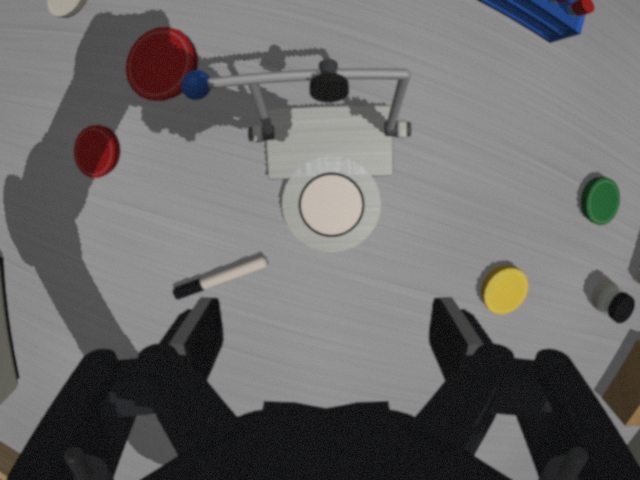

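The wrist view shows the plate's white circle at (205,332), posts level at row ~130 (so carrier yaw is about the tool yaw), the target red dish at (151,97), and the knob at (85,195).

```bash
cat >> h.py <<'E'
def blob(im,near,kind,z,cam="wrist",save=None):
    h=cv2.cvtColor(im["img"],cv2.COLOR_RGB2HSV).astype(int);H,S,V=h[...,0],h[...,1],h[...,2]
    m={"red":((H<8)|(H>172))&(S>120),"yellow":(H>18)&(H<32)&(S>120),"green":(H>45)&(H<85)&(S>80),
       "white":(V>150)&(S>15)&(H<20)&(S<60),"blue":(H>100)&(H<125)&(S>110)}[kind].astype(np.uint8)
    n,l,st,ce=cv2.connectedComponentsWithStats(m)
    i=min([k for k in range(1,n) if st[k,4]>60],key=lambda k:np.hypot(*(ce[k]-np.array(near)[::-1])))
    k,_=cv2.findContours((l==i).astype(np.uint8),cv2.RETR_EXTERNAL,cv2.CHAIN_APPROX_NONE);k=max(k,key=cv2.contourArea)
    P=np.array([at(im,q[0][::-1],z,cam)[:2] for q in k],np.float32)
    (cx,cy),r=cv2.minEnclosingCircle(P);e=cv2.fitEllipse(P)
    return "ellipse ctr",np.round(e[0],1).tolist(),"axes",np.round(e[1],1).tolist(),"bbox px",st[i][:5].tolist()
E
python3 - <<'E'
from h import *
im=ctrl.get_image("wrist")
print(blob(im,(205,332),"white",12)); print(blob(im,(151,97),"red",14)); print(blob(im,(290,505),"yellow",14)); print(blob(im,(200,600),"green",14)); print(blob(im,(85,195),"blue",144))
E
python3 -m crank '[[[0.3,-1,0.4,0],[0.3,-1,0.4,0],[0.3,-1,0.4,0],[0.3,-1,0.4,0],[0.3,-1,0.4,0],[0.3,-1,0.4,0],[0.3,-1,0.4,0],[0.3,-1,0.4,0],[0.2,-1,0.1,0],[0,-1,0,0],[0,-0.4,0,0],[0,0,0,0]]]'
python3 - <<'E'
from h import *
im=ctrl.get_image("wrist");cv2.imwrite("pics/w2.png",im["img"][:,:,::-1])
r=ctrl.find_in("wrist","dish_red");print([x["position"] for x in r]);s=ctrl.read_state()
for x in r[:2]: print(blob(im,x["position"],"red",14))
print(plan(482,289,100))
E
```

```text
('ellipse ctr', [495.3, 21.8], 'axes', [59.1, 59.6], 'bbox px', [296, 172, 61, 59, 2823])
('ellipse ctr', [483.4, 288.9], 'axes', [56.8, 62.8], 'bbox px', [71, 125, 44, 52, 1788])
('ellipse ctr', [461.3, -200.0], 'axes', [57.3, 65.0], 'bbox px', [479, 261, 47, 49, 1759])
('ellipse ctr', [602.8, -287.3], 'axes', [56.3, 65.8], 'bbox px', [579, 172, 38, 47, 1412])
('ellipse ctr', [573.0, 136.6], 'axes', [17.7, 18.6], 'bbox px', [174, 67, 27, 29, 601])
clock: 5.45
eef_pos: [483.8, 292.9, 148.7]
tool_rot: [-3.14, 0.0, 0.293]
force: [0.0, 0.8, -0.3]
width: 85.6
gripper_force: 0.0
[[116.4, 444.1]]
('ellipse ctr', [589.8, 231.2], 'axes', [77.2, 78.4], 'bbox px', [396, 67, 98, 101, 7677])
('units x,y,z,turn', [-0.12, -0.05, 1.96], 0, 'at', [485.4, 288.6, 148.9], 'yaw', np.float64(0.2881), 't', 5.55)
```

```bash
python3 - <<'E'
from h import *
im=ctrl.get_image("wrist")
print(blob(im,(200,320),"red",14))
print(plan(483,289,10))
E
```

```text
('ellipse ctr', [482.7, 292.3], 'axes', [57.5, 58.8], 'bbox px', [284, 187, 76, 74, 4376])
('units x,y,z,turn', [-0.09, -0.08, 5.56], 0, 'at', [485.7, 287.8, 149.0], 'yaw', np.float64(0.2866), 't', 5.6)
```

View pics/w2.png

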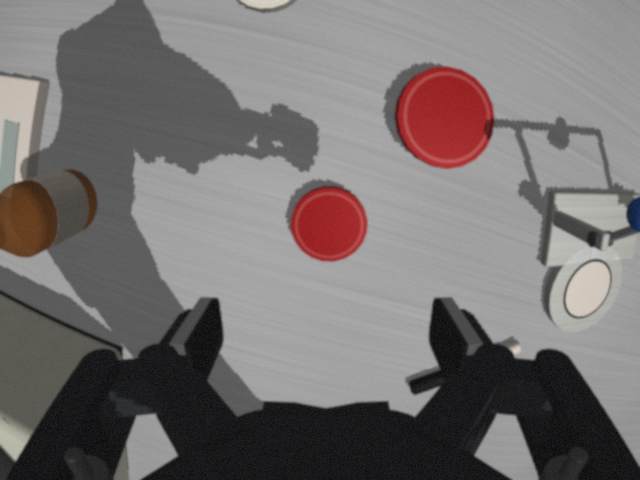

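The wrist view is centred on the small red dish at (223,329), with the larger red at (116,444) clear of the fingers.

```bash
python3 -m crank '[[[-0.07,-0.15,1,0],[0,0,1,0],[0,0,1,0],[0,0,1,0],[0,0,1,0],[0,0,0.6,0],[0,0,0.2,0],[0,0,0.2,0],[0,0,0,0]]]'
python3 -m crank '[[[0,0,0,0],[0,0,0,0],[0,0,0,0],[0,0,0,0],[0,0,0,0],[0,0,0,0]]]' 1
```

```text
clock: 6.35
eef_pos: [482.9, 292.0, -1.2]
tool_rot: [3.141, 0.0, 0.287]
force: [-0.3, -0.5, 0.5]
width: 85.4
gripper_force: 0.0
clock: 6.85
eef_pos: [483.2, 293.4, 0.7]
tool_rot: [-3.141, -0.002, 0.289]
force: [-0.7, -1.7, 6.8]
width: 57.5
gripper_force: 62.7
```

```bash
python3 -m crank '[[[0,0,-0.4,0],[0,0,-0.8,0],[0,0,-1,0],[0,0,-1,0],[0,0,-1,0],[0,0,0,0]]]'
python3 -m crank '[[[-0.2,0.6,0,0],[-0.3,1,0,0],[-0.3,1,0,0],[-0.3,1,0,0],[-0.3,1,0,0],[-0.3,1,0,0],[-0.3,1,0,0],[-0.3,1,0,0],[-0.3,1,0,0],[0,1,0,0],[0,0.6,0,0],[0,0.3,0,0]]]'
python3 -m crank '[[[0,0,0,0],[0,0,0,0],[0,0,0,0]]]'
python3 - <<'E'
from h import *
im=ctrl.get_image("wrist");cv2.imwrite("pics/w3.png",im["img"][:,:,::-1])
z=ctrl.read_state()["eef_pos"][2]
print(blob(im,(330,330),"red",z+15)); print(plan(495.3,21.8,14,0.29))
E
```

```text
clock: 7.35
eef_pos: [485.2, 295.1, 109.5]
tool_rot: [-3.139, -0.009, 0.289]
force: [0.4, 0.2, 0.3]
width: 57.5
gripper_force: 64.0
clock: 8.35
eef_pos: [494.0, 19.2, 103.5]
tool_rot: [3.14, 0.002, 0.284]
force: [0.1, -1.0, -0.7]
width: 57.4
gripper_force: 64.0
clock: 8.6
eef_pos: [494.1, 24.4, 103.7]
tool_rot: [-3.141, 0.0, 0.291]
force: [0.5, 0.1, -0.0]
width: 57.2
gripper_force: 64.0
('ellipse ctr', [494.7, 26.1], 'axes', [57.8, 60.3], 'bbox px', [252, 246, 149, 134, 15426])
('units x,y,z,turn', [0.01, 0.12, 3.59], np.float64(0.01), 'at', [494.2, 24.6, 103.7], 'yaw', np.float64(0.291), 't', 8.65)
```

```bash
python3 -m crank '[[[-0.03,0.16,0.5,0],[0,0,1,0],[0,0,1,0],[0,0,0.5,0],[0,0,0.25,0],[0,0,0.1,0],[0,0,0.1,0],[0,0,0,0],[0,0,0,0]]]'
python3 - <<'E'
from h import *
print(plan(495.3,21.8,13)); print(ctrl.read_state()["force"])
E
```

```text
clock: 9.4
eef_pos: [495.7, 19.3, 18.3]
tool_rot: [3.141, -0.001, 0.289]
force: [0.1, 0.2, 0.6]
width: 57.4
gripper_force: 64.0
('units x,y,z,turn', [0.01, -0.1, 0.21], 0, 'at', [495.7, 19.3, 18.3], 'yaw', np.float64(0.2891), 't', 9.4)
[0.10784053 0.21200694 0.58096926]
```

```bash
python3 -m crank '[[[0,-0.04,0.08,0],[0,0,0.08,0],[0,0,0,0],[0,0,0,0]]]'
python3 -m crank '[[[0,0,0.04,0],[0,0,0,0],[0,0,0,0]]]'

```

```text
clock: 9.73
eef_pos: [494.9, 20.0, 13.7]
tool_rot: [3.142, -0.0, 0.289]
force: [-0.1, 0.1, 0.7]
width: 57.5
gripper_force: 64.0
clock: 9.98
eef_pos: [495.0, 19.9, 12.7]
tool_rot: [3.141, -0.0, 0.289]
force: [0.2, 0.3, 0.1]
width: 57.5
gripper_force: 64.2
```

```bash
python3 -m crank '[[[0,-0.03,0.04,0],[0,0,0,0],[0,0,0,0]]]'
python3 -m crank '[[[0,0,0.04,0],[0,0,0,0],[0,0,0,0]]]'
```

```text
clock: 10.23
eef_pos: [495.0, 19.9, 12.6]
tool_rot: [3.14, -0.001, 0.288]
force: [-1.0, -1.6, 11.7]
width: 57.5
gripper_force: 65.5
clock: 10.48
eef_pos: [495.0, 19.9, 12.5]
tool_rot: [3.14, -0.001, 0.288]
force: [-3.8, -1.5, 22.8]
width: 57.8
gripper_force: 66.5
```

```bash
python3 -m crank '[[[0,0,-0.06,0],[0,0,0,0]]]'
python3 -m crank '[[[0,0,0,0],[0,0,0,0],[0,0,0,0],[0,0,0,0]]]' -1
python3 -m crank '[[[0,0,-0.3,0],[0,0,-1,0],[0,0,-1,0],[0,0,-1,0],[0,0,-1,0],[0,0,-1,0],[0,0,0,0],[0,0,0,0]]]'
python3 - <<'E'
from h import *
im=ctrl.get_image("wrist")
print(blob(im,(220,330),"red",26)); print(plan(461,-201.5,105))
print(blob(im,(290,505),"yellow",14)); print(blob(im,(200,600),"green",14));
im=ctrl.get_image("top");print(blob(im,(275,309),"red",24,"top"))
E
```

```text
clock: 10.65
eef_pos: [495.0, 20.6, 12.6]
tool_rot: [3.141, -0.001, 0.289]
force: [-1.0, 0.4, 9.9]
width: 57.3
gripper_force: 65.1
clock: 10.98
eef_pos: [494.4, 20.8, 11.7]
tool_rot: [-3.141, 0.001, 0.289]
force: [-0.2, 0.2, 0.6]
width: 85.3
gripper_force: 0.0
clock: 11.65
eef_pos: [495.6, 20.7, 146.2]
tool_rot: [3.141, -0.003, 0.289]
force: [0.1, -0.0, -0.2]
width: 85.5
gripper_force: 0.0
('ellipse ctr', [493.7, 22.1], 'axes', [58.0, 58.5], 'bbox px', [285, 191, 82, 77, 4826])
('units x,y,z,turn', [-3.82, 8.13, 1.6], 0, 'at', [494.6, 20.6, 145.1], 'yaw', np.float64(0.2886), 't', 11.7)
('ellipse ctr', [461.8, -198.8], 'axes', [57.7, 68.2], 'bbox px', [509, 292, 54, 57, 2342])
('ellipse ctr', [593.8, -267.0], 'axes', [24.8, 60.9], 'bbox px', [624, 186, 16, 54, 623])
('ellipse ctr', [588.0, 227.0], 'axes', [72.3, 74.3], 'bbox px', [230, 232, 25, 24, 480])
```

```bash
python3 -m crank '[[[-0.4,0.7,0,0],[-0.5,1,0,0],[-0.5,1,0,0],[-0.5,1,0,0],[-0.5,1,0,0],[-0.5,1,0,0],[-0.5,1,0,0],[-0.4,1,0,0],[0,0.4,0,0],[0,0,0,0],[0,0,0,0],[0,0,0,0]]]'
python3 - <<'E'
from h import *
im=ctrl.get_image("wrist")
print(blob(im,(220,330),"yellow",14));print(plan(461,-201.5,1))
E
```

```text
clock: 12.75
eef_pos: [461.3, -198.3, 144.0]
tool_rot: [-3.14, 0.001, 0.291]
force: [0.6, 0.5, -0.0]
width: 85.3
gripper_force: 0.0
('ellipse ctr', [460.7, -202.9], 'axes', [58.2, 59.4], 'bbox px', [295, 188, 78, 76, 4610])
('units x,y,z,turn', [-0.05, 0.12, 5.73], 0, 'at', [461.3, -198.2, 144.2], 'yaw', np.float64(0.2918), 't', 12.8)
```

```bash
python3 -m crank '[[[-0.06,0.16,0.6,0],[0,0,1,0],[0,0,1,0],[0,0,1,0],[0,0,1,0],[0,0,0.7,0],[0,0,0.3,0],[0,0,0.1,0],[0,0,0,0],[0,0,0,0]]]'
python3 -m crank '[[[0,0,0,0],[0,0,0,0],[0,0,0,0],[0,0,0,0],[0,0,0,0],[0,0,0,0]]]' 1
python3 -m crank '[[[0,0,-0.4,0],[0,0,-0.8,0],[0,0,-1,0],[0,0,-1,0],[0,0,-1,0],[0,0,0,0],[0,0,0,0],[0,0,0,0]]]'
python3 - <<'E'
from h import *
im=ctrl.get_image("wrist");z=ctrl.read_state()["eef_pos"][2]
print(blob(im,(330,330),"yellow",z+15)); print(plan(495.3,21.3,105))
E
```

```text
clock: 13.63
eef_pos: [461.7, -204.4, 2.9]
tool_rot: [3.141, -0.001, 0.29]
force: [1.0, -0.6, 0.1]
width: 85.5
gripper_force: 0.0
clock: 14.13
eef_pos: [461.6, -205.0, 3.7]
tool_rot: [3.14, -0.002, 0.289]
force: [-1.3, 0.6, 10.9]
width: 57.6
gripper_force: 61.3
clock: 14.8
eef_pos: [460.6, -204.8, 107.2]
tool_rot: [3.141, 0.0, 0.289]
force: [-0.9, -0.3, -0.1]
width: 56.9
gripper_force: 64.0
('ellipse ctr', [462.8, -202.6], 'axes', [56.6, 59.4], 'bbox px', [253, 242, 146, 133, 15054])
('units x,y,z,turn', [3.92, -8.26, 0.06], 0, 'at', [460.2, -204.6, 106.6], 'yaw', np.float64(0.2886), 't', 14.85)
```

```bash
python3 -m crank '[[[0.4,-0.6,0,0],[0.5,-1,0,0],[0.5,-1,0,0],[0.5,-1,0,0],[0.5,-1,0,0],[0.5,-1,0,0],[0.5,-1,0,0],[0.5,-1,0,0],[0,-0.5,0,0],[0,-0.1,0,0],[0,0,0,0],[0,0,0,0]]]'
python3 -m crank '[[[0,0,0,0],[0,0,0,0]]]'
python3 - <<'E'
from h import *
im=ctrl.get_image("wrist");z=ctrl.read_state()["eef_pos"][2]
print(blob(im,(330,330),"yellow",z+15)); print(plan(494.6,20.5,32))
E
```

```text
clock: 15.85
eef_pos: [495.4, 18.2, 106.4]
tool_rot: [3.141, 0.002, 0.288]
force: [0.2, 0.1, -1.0]
width: 57.1
gripper_force: 64.0
clock: 16.02
eef_pos: [495.9, 17.9, 106.9]
tool_rot: [3.141, 0.001, 0.286]
force: [-0.5, 0.7, -0.3]
width: 57.0
gripper_force: 64.0
('ellipse ctr', [498.6, 20.1], 'axes', [56.4, 59.2], 'bbox px', [253, 242, 146, 133, 15086])
('units x,y,z,turn', [-0.03, -0.11, 3.0], 0, 'at', [496.0, 18.1, 107.0], 'yaw', np.float64(0.2865), 't', 16.07)
```

```bash
python3 -m crank '[[[-0.12,-0.11,0.5,0],[0,0,1,0],[0,0,0.8,0],[0,0,0.4,0],[0,0,0.2,0],[0,0,0,0],[0,0,0,0]]]'
python3 -m crank '[[[0,0,0.04,0],[0,0,0,0],[0,0,0,0]]]'
python3 -m crank '[[[0,0,0.04,0],[0,0,0,0],[0,0,0,0]]]'
```

```text
clock: 16.65
eef_pos: [492.7, 21.1, 34.9]
tool_rot: [3.141, -0.001, 0.288]
force: [0.7, 1.1, -0.3]
width: 57.2
gripper_force: 64.0
clock: 16.9
eef_pos: [492.9, 21.3, 34.3]
tool_rot: [3.141, -0.001, 0.289]
force: [0.8, -0.1, -0.6]
width: 57.2
gripper_force: 64.0
clock: 17.15
eef_pos: [492.4, 21.4, 32.7]
tool_rot: [3.142, -0.0, 0.289]
force: [-1.1, 0.5, -0.2]
width: 57.3
gripper_force: 64.0
```

```bash
for i in 1 2 3; do python3 -m crank '[[[0,0,0.04,0],[0,0,0,0],[0,0,0,0]]]' | grep -E 'eef|force: \['; done
```

```text
eef_pos: [492.5, 21.4, 31.8]
force: [-0.3, -0.1, 3.9]
eef_pos: [492.5, 21.4, 31.7]
force: [-2.2, -1.0, 15.4]
eef_pos: [492.5, 21.3, 31.6]
force: [-4.5, 0.6, 25.3]
```

```bash
python3 -m crank '[[[0,0,-0.08,0],[0,0,0,0]]]'
python3 -m crank '[[[0,0,0,0],[0,0,0,0],[0,0,0,0],[0,0,0,0]]]' -1
python3 -m crank '[[[0,0,-0.3,0],[0,0,-1,0],[0,0,-1,0],[0,0,-1,0],[0,0,-1,0],[0,0,-0.3,0],[0,0,0,0],[0,0,0,0]]]'
python3 - <<'E'
from h import *
im=ctrl.get_image("wrist");cv2.imwrite("pics/w4.png",im["img"][:,:,::-1])
print(blob(im,(220,330),"yellow",42)); print(plan(602,-291.5,146))
im=ctrl.get_image("top");print(blob(im,(275,309),"yellow",43,"top"))
E
```

```text
clock: 18.07
eef_pos: [492.7, 21.4, 32.1]
tool_rot: [3.141, -0.001, 0.289]
force: [-0.1, 0.6, 0.2]
width: 57.5
gripper_force: 64.0
clock: 18.4
eef_pos: [492.2, 21.3, 31.2]
tool_rot: [-3.141, 0.001, 0.289]
force: [-1.1, 0.0, 0.4]
width: 85.4
gripper_force: 0.0
clock: 19.07
eef_pos: [492.2, 21.3, 146.6]
tool_rot: [3.141, -0.0, 0.289]
force: [0.1, 0.5, -0.5]
width: 85.5
gripper_force: 0.0
('ellipse ctr', [492.0, 22.8], 'axes', [58.3, 59.3], 'bbox px', [283, 192, 86, 82, 5503])
('units x,y,z,turn', [0.67, 13.25, -0.0], 0, 'at', [491.6, 21.2, 145.9], 'yaw', np.float64(0.2888), 't', 19.12)
('ellipse ctr', [819.3, -709.9], 'axes', [24.4, 79.7], 'bbox px', [535, 167, 22, 15, 161])
```

```bash
python3 -m crank '[[[0.1,0.7,0,0],[0.1,1,0,0],[0.1,1,0,0],[0.1,1,0,0],[0.1,1,0,0],[0.1,1,0,0],[0.07,1,0,0],[0,1,0,0],[0,1,0,0],[0,1,0,0],[0,1,0,0],[0,1,0,0]]]'
python3 -m crank '[[[0,1,0,0],[0,0.5,0,0],[0,0,0,0],[0,0,0,0],[0,0,0,0],[0,0,0,0]]]'
python3 - <<'E'
from h import *
im=ctrl.get_image("wrist")
print(blob(im,(220,330),"green",14));print(plan(602,-291.5,3))
E
```

```text
clock: 20.17
eef_pos: [590.9, -255.1, 144.4]
tool_rot: [-3.139, 0.003, 0.289]
force: [0.3, 0.1, 0.4]
width: 85.4
gripper_force: 0.0
clock: 20.67
eef_pos: [602.2, -287.9, 146.0]
tool_rot: [-3.14, 0.001, 0.291]
force: [0.2, -0.2, 0.0]
width: 85.7
gripper_force: 0.0
('ellipse ctr', [604.2, -291.9], 'axes', [57.5, 58.7], 'bbox px', [296, 184, 76, 76, 4479])
('units x,y,z,turn', [-0.05, 0.12, 5.73], 0, 'at', [602.3, -288.2, 146.3], 'yaw', np.float64(0.291), 't', 20.72)
```

View pics/w4.png

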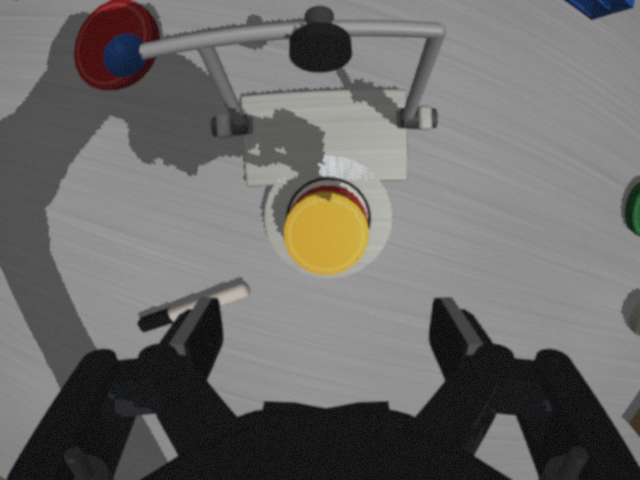

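Yellow sits on red inside the white ring at (233,327), slightly towards the robot but within tolerance.

```bash
python3 -m crank '[[[0.03,0.15,0.6,0],[0,0,1,0],[0,0,1,0],[0,0,1,0],[0,0,1,0],[0,0,0.7,0],[0,0,0.3,0],[0,0,0.1,0],[0,0,0,0],[0,0,0,0]]]'
python3 -m crank '[[[0,0,0,0],[0,0,0,0],[0,0,0,0],[0,0,0,0],[0,0,0,0],[0,0,0,0]]]' 1
python3 -m crank '[[[0,0,-0.4,0],[0,0,-0.8,0],[0,0,-1,0],[0,0,-1,0],[0,0,-1,0],[0,0,0,0],[0,0,0,0],[0,0,0,0]]]'
python3 - <<'E'
from h import *
im=ctrl.get_image("wrist");z=ctrl.read_state()["eef_pos"][2]
print(blob(im,(330,330),"green",z+15)); print(plan(495.3,21.3,105,0.29))
E
```

```text
clock: 21.55
eef_pos: [605.0, -293.8, 5.0]
tool_rot: [3.14, -0.001, 0.289]
force: [-0.1, -0.6, -1.0]
width: 85.4
gripper_force: 0.0
clock: 22.05
eef_pos: [605.1, -294.1, 6.2]
tool_rot: [3.14, -0.002, 0.289]
force: [-1.4, 0.8, 7.2]
width: 56.4
gripper_force: 62.0
clock: 22.72
eef_pos: [603.8, -293.5, 109.2]
tool_rot: [-3.141, 0.0, 0.289]
force: [-0.0, -0.0, -0.6]
width: 56.7
gripper_force: 63.7
('ellipse ctr', [607.2, -291.0], 'axes', [55.3, 58.2], 'bbox px', [255, 240, 142, 132, 14528])
('units x,y,z,turn', [-0.56, -13.3, 0.14], np.float64(-0.02), 'at', [603.4, -293.3, 108.4], 'yaw', np.float64(0.2887), 't', 22.77)
```

```bash
python3 -m crank '[[[-0.06,-0.7,0,0],[-0.1,-1,0,0],[-0.1,-1,0,0],[-0.1,-1,0,0],[-0.1,-1,0,0],[-0.1,-1,0,0],[0,-1,0,0],[0,-1,0,0],[0,-1,0,0],[0,-1,0,0],[0,-1,0,0],[0,-1,0,0]]]'
python3 -m crank '[[[0,-1,0,0],[0,-0.5,0,0],[0,0,0,0],[0,0,0,0],[0,0,0,0],[0,0,0,0]]]'
python3 - <<'E'
from h import *
im=ctrl.get_image("wrist");z=ctrl.read_state()["eef_pos"][2]
print(blob(im,(330,330),"green",z+15)); print(plan(494.8,19.5,52))
E
```

```text
clock: 23.77
eef_pos: [506.1, -16.2, 108.1]
tool_rot: [-3.141, 0.002, 0.289]
force: [-0.4, 1.5, 0.4]
width: 56.8
gripper_force: 63.8
clock: 24.27
eef_pos: [496.9, 17.1, 108.7]
tool_rot: [3.141, 0.001, 0.286]
force: [-0.5, -0.6, -0.0]
width: 56.8
gripper_force: 63.8
('ellipse ctr', [500.9, 19.8], 'axes', [55.0, 57.7], 'bbox px', [254, 240, 144, 132, 14517])
('units x,y,z,turn', [-0.06, -0.11, 2.27], 0, 'at', [496.9, 17.2, 108.8], 'yaw', np.float64(0.2864), 't', 24.32)
```

```bash
python3 -m crank '[[[-0.1,-0.08,0.5,0],[0,0,0.8,0],[0,0,0.5,0],[0,0,0.3,0],[0,0,0.1,0],[0,0,0,0],[0,0,0,0]]]'
for i in 1 2; do python3 -m crank '[[[0,0,0.04,0],[0,0,0,0],[0,0,0,0]]]' | grep -E 'eef|force: \['; done
```

```text
clock: 24.9
eef_pos: [494.2, 19.6, 54.4]
tool_rot: [3.141, -0.001, 0.288]
force: [-0.1, -0.6, 0.1]
width: 56.6
gripper_force: 63.8
eef_pos: [494.2, 20.0, 53.5]
force: [0.7, -0.2, -0.8]
eef_pos: [493.8, 20.0, 52.1]
force: [-0.7, 0.1, -0.6]
```

```bash
for i in 1 2; do python3 -m crank '[[[0,0,0.04,0],[0,0,0,0],[0,0,0,0]]]' | grep -E 'eef|force: \['; done
```

```text
eef_pos: [493.7, 19.9, 51.0]
force: [0.5, 0.6, -0.8]
eef_pos: [493.9, 19.9, 50.2]
force: [-1.1, -0.8, 1.9]
```

```bash
python3 -m crank '[[[0,0,0,0],[0,0,0,0],[0,0,0,0],[0,0,0,0]]]' -1
python3 -m crank '[[[0,0,-0.3,0],[0,0,-1,0],[0,0,-1,0],[0,0,-1,0],[0,0,-1,0],[0,0,-0.3,0],[0,0,0,0],[0,0,0,0]]]'
python3 - <<'E'
from h import *
im=ctrl.get_image("wrist");cv2.imwrite("pics/w5.png",im["img"][:,:,::-1])
print(blob(im,(220,330),"green",58)); 
b=[blob(im,(30,130),"blue",z) for z in (138,141,144,147)]
for x in b: print(x)
ti=ctrl.get_image("top");h=ctrl.place_of("wrist","knob")[:1];print(h)
s=ctrl.get_image("scene");print(blob(s,(191,348),"blue",144,"scene"),blob(ti,(243,268),"blue",144,"top"))
print(plan(495,22,160))
E
```

```text
clock: 26.23
eef_pos: [493.8, 20.0, 50.0]
tool_rot: [-3.142, 0.0, 0.289]
force: [-0.2, -0.5, -0.1]
width: 85.8
gripper_force: 0.0
clock: 26.9
eef_pos: [493.6, 19.9, 165.1]
tool_rot: [3.141, -0.0, 0.289]
force: [0.1, 0.1, -0.4]
width: 85.5
gripper_force: 0.0
('ellipse ctr', [493.2, 21.5], 'axes', [57.5, 58.7], 'bbox px', [284, 191, 83, 82, 5278])
('ellipse ctr', [573.2, 139.4], 'axes', [18.6, 20.8], 'bbox px', [122, 44, 37, 39, 1062])
('ellipse ctr', [573.0, 137.7], 'axes', [18.3, 20.4], 'bbox px', [122, 44, 37, 39, 1062])
('ellipse ctr', [572.9, 135.9], 'axes', [17.9, 20.0], 'bbox px', [122, 44, 37, 39, 1062])
('ellipse ctr', [572.7, 134.2], 'axes', [17.6, 19.7], 'bbox px', [122, 44, 37, 39, 1062])
[{'position': [60.2, 140.0], 'confidence': 0.93}]
('ellipse ctr', [866.2, -197.5], 'axes', [97.3, 154.7], 'bbox px', [321, 279, 73, 72, 2682]) ('ellipse ctr', [756.4, -92.3], 'axes', [91.6, 142.8], 'bbox px', [328, 164, 44, 32, 938])
('units x,y,z,turn', [0.11, -0.06, 0.15], 0, 'at', [492.9, 19.9, 163.8], 'yaw', np.float64(0.2888), 't', 27.1)
```

View pics/w5.png

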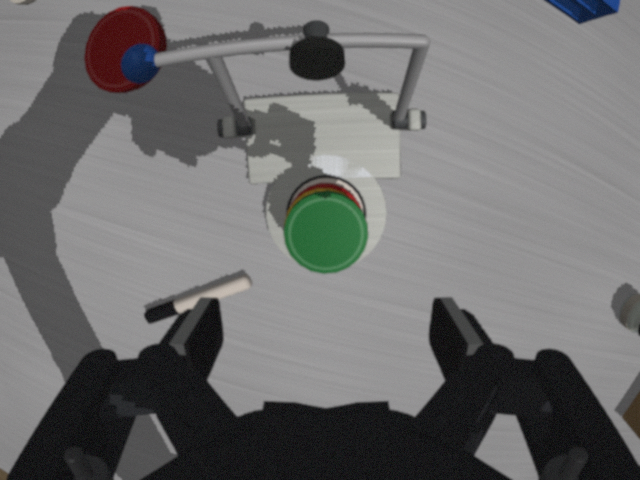

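The stack is neat: green at (232,326) measures 2 mm off the seat. The knob at (62,140) comes out at about (573,137,142), so the hold-down is at about 2.0 rad.

```bash
python3 - <<'E'
from h import *
print(ctrl.read_state()["qpos"].round(2)); print(plan(573,137,220))
for a in np.arange(2.0,-0.01,-0.2):
    x,z=75-75*np.cos(a),74+75*np.sin(a);print(round(a,1),round(x,1),round(z,1))
E
```

```text
[-0.04  0.51 -0.08  2.01  0.06  0.63 -1.44]
('units x,y,z,turn', [4.41, -3.58, -2.25], 0, 'at', [492.9, 19.9, 163.8], 'yaw', np.float64(0.2888), 't', 27.1)
2.0 106.2 142.2
1.8 92.0 147.0
1.6 77.2 149.0
1.4 62.3 147.9
1.2 47.8 143.9
1.0 34.5 137.1
0.8 22.7 127.8
0.6 13.1 116.3
0.4 5.9 103.2
0.2 1.5 88.9
0.0 0.0 74.0
```

```bash
python3 -m crank '[[[0,0,-0.6,1],[0,0,-0.6,1],[0,0,-0.6,1],[0,0,-0.6,1],[0,0,0,1],[0,0,0,1],[0,0,0,1],[0,0,0,1],[0,0,0,1],[0,0,0,1],[0,0,0,1],[0,0,0,1]]]'
python3 -m crank '[[[0,0,0,1],[0,0,0,1],[0,0,0,1],[0,0,0,1],[0,0,0,1],[0,0,0,1],[0,0,0,1],[0,0,0,0.6],[0,0,0,0],[0,0,0,0]]]'
python3 - <<'E'
from h import *
im=ctrl.get_image("wrist")
for r in ctrl.place_of("wrist","knob")[:2]: print(r["confidence"],blob(im,r["position"],"blue",142.5))
print(plan(573,137,222,-1.283))
E
```

```text
clock: 28.1
eef_pos: [493.2, 19.9, 224.0]
tool_rot: [3.14, 0.001, -0.675]
force: [-0.4, 1.1, 0.1]
width: 85.4
gripper_force: 0.0
clock: 28.93
eef_pos: [493.4, 20.0, 224.3]
tool_rot: [3.14, -0.0, -1.278]
force: [1.2, 0.9, -0.8]
width: 85.4
gripper_force: 0.0
('units x,y,z,turn', [-3.57, -4.39, 0.1], np.float64(0.06), 'at', [493.6, 19.9, 224.6], 'yaw', np.float64(-1.2779), 't', 29.03)
```

```bash
python3 -m crank '[[[-0.6,-0.7,0,0],[-0.7,-0.9,0,0],[-0.7,-0.9,0,0],[-0.7,-0.9,0,0],[-0.7,-0.8,0,0],[-0.17,-0.19,0,0],[0,0,0,0],[0,0,0,0],[0,0,0,0],[0,0,0,0]]]'
python3 - <<'E'
from h import *
im=ctrl.get_image("wrist");cv2.imwrite("pics/w6.png",im["img"][:,:,::-1])
for r in ctrl.place_of("wrist","knob")[:2]: print(r,blob(im,r["position"],"blue",142.5))
print(plan(573,137,123.5,-1.283))
E
```

```text
clock: 29.87
eef_pos: [572.7, 135.2, 225.2]
tool_rot: [3.141, -0.0, -1.281]
force: [-1.0, -0.0, -0.3]
width: 85.6
gripper_force: 0.0
{'position': [243.7, 320.8], 'confidence': 0.73} ('ellipse ctr', [573.1, 137.3], 'axes', [17.6, 17.9], 'bbox px', [310, 232, 29, 27, 612])
('units x,y,z,turn', [-0.05, -0.01, 4.07], np.float64(0.03), 'at', [573.0, 135.7, 225.4], 'yaw', np.float64(-1.2809), 't', 29.97)
```

View pics/w6.png

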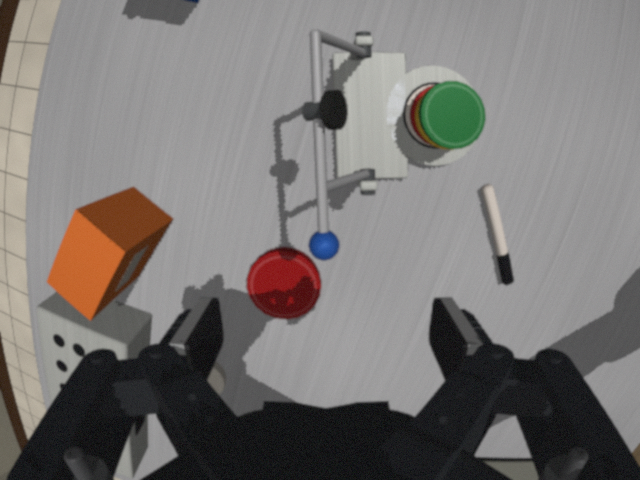

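The knob is at (245,324), directly between the open fingers, with the bar coming in from the side and nothing in the way.

```bash
python3 -m crank '[[[-0.06,0,0.6,0],[0,0,1,0],[0,0,1,0],[0,0,0.8,0],[0,0,0.5,0],[0,0,0.2,0],[0,0,0,0],[0,0,0,0]]]'
python3 -m crank '[[[0,0,0,0],[0,0,0,0],[0,0,0,0],[0,0,0,0],[0,0,0,0],[0,0,0,0],[0,0,0,0],[0,0,0,0],[0,0,0,0]]]' 1
```

```text
clock: 30.63
eef_pos: [573.3, 138.0, 123.2]
tool_rot: [-3.141, -0.0, -1.28]
force: [0.3, -0.4, 0.8]
width: 85.4
gripper_force: 0.0
clock: 31.38
eef_pos: [573.4, 138.6, 123.0]
tool_rot: [-3.14, 0.0, -1.279]
force: [0.5, 0.6, 3.4]
width: 16.8
gripper_force: 58.5
```

```bash
python3 -m crank '[[[0,0.28,-0.1,0],[0,0.28,-0.09,0],[0,0.3,-0.04,0],[0,0.3,-0.04,0],[0,0.3,0.02,0],[0,0.3,0.02,0],[0,0.29,0.07,0],[0,0.29,0.09,0],[0,0,0,0],[0,0,0,0]]]'
python3 - <<'E'
from h import *
p=np.array([573.3,138.3,123]);q=np.array(ctrl.read_state()["eef_pos"]);d=q-p;ps=.288;print("carrier dx",d[0]*np.cos(ps)+d[1]*np.sin(ps),"dy",-d[0]*np.sin(ps)+d[1]*np.cos(ps),"dz",d[2])
E
```

```text
clock: 32.22
eef_pos: [517.3, 119.6, 126.8]
tool_rot: [-3.139, -0.001, -1.281]
force: [-4.0, -5.3, 22.6]
width: 16.3
gripper_force: 64.6
carrier dx -59.00509164156031 dy -2.0722658911407947 dz 3.8340122349873837
```

```bash
python3 -m crank '[[[0,0.27,0.12,0],[0,0.26,0.15,0],[0,0.24,0.17,0],[0,0.23,0.2,0],[0,0.2,0.22,0],[0,0.18,0.24,0],[0,0,0,0],[0,0,0,0]]]'
python3 - <<'E'
from h import *
p=np.array([573.3,138.3,123]);q=np.array(ctrl.read_state()["eef_pos"]);d=q-p;ps=.288;print("carrier dx",d[0]*np.cos(ps)+d[1]*np.sin(ps),"dy",-d[0]*np.sin(ps)+d[1]*np.cos(ps),"dz",d[2])
im=ctrl.get_image("wrist");cv2.imwrite("pics/w7.png",im["img"][:,:,::-1]);print(blob(im,(222,350),"green",59))
E
```

```text
clock: 32.88
eef_pos: [483.2, 107.8, 96.4]
tool_rot: [3.14, -0.004, -1.282]
force: [1.5, -7.6, -1.3]
width: 16.5
gripper_force: 69.4
carrier dx -95.07298623970136 dy -3.647985587326584 dz -26.6298276711491
('ellipse ctr', [516.7, 35.4], 'axes', [3.9, 12.8], 'bbox px', [296, 105, 10, 25, 144])
```

View pics/w7.png

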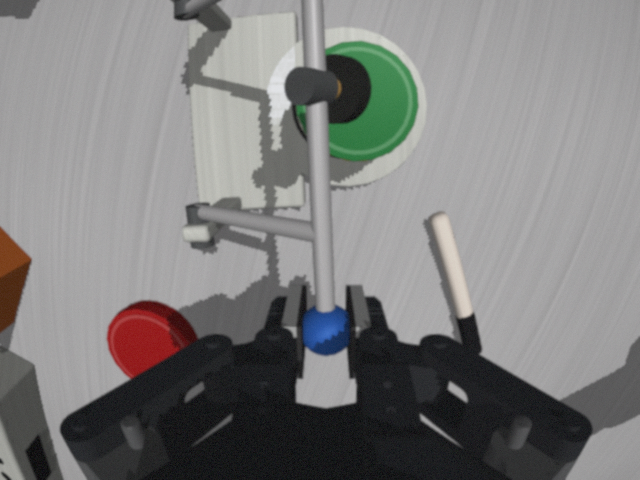

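The bail is swinging over in the grip, at about 0.6 rad, with its foot above the green dish at (90,345).

```bash
python3 -m crank '[[[0,0.15,0.25,0],[0,0.14,0.27,0],[0,0.1,0.28,0],[0,0.07,0.29,0],[0,0.04,0.26,0],[0,0,0,0],[0,0,0,0],[0,0,0,0]]]'
python3 - <<'E'
from h import *
p=np.array([573.3,138.3,123]);q=np.array(ctrl.read_state()["eef_pos"]);d=q-p;ps=.288;print("carrier dx",d[0]*np.cos(ps)+d[1]*np.sin(ps),"dy",-d[0]*np.sin(ps)+d[1]*np.cos(ps),"dz",d[2])
E
```

```text
clock: 33.6
eef_pos: [469.6, 103.6, 61.8]
tool_rot: [3.136, -0.004, -1.281]
force: [1.9, -9.2, -8.9]
width: 16.7
gripper_force: 74.6
carrier dx -109.25327837700814 dy -3.875041151889519 dz -61.178714159122876
```

```bash
for i in 1 2; do python3 -m crank '[[[0,0,0.06,0],[0,0,0.06,0],[0,0,0,0],[0,0,0,0]]]' | grep -E 'eef|force: \['; done
```

```text
eef_pos: [469.2, 103.4, 59.2]
force: [-1.0, -10.2, -2.7]
eef_pos: [468.9, 103.3, 56.6]
force: [-3.8, -11.1, 2.4]
```

```bash
python3 -m crank '[[[0,0,0.06,0],[0,0,0.04,0],[0,0,0,0],[0,0,0,0]]]' | grep -E 'eef|force: \['
python3 - <<'E'
from h import *
im=ctrl.get_image("wrist");cv2.imwrite("pics/w8.png",im["img"][:,:,::-1]);print(ctrl.place_of("wrist","foot")[:1])
E
```

```text
eef_pos: [468.7, 103.3, 54.5]
force: [-4.6, -10.2, 6.9]
[{'position': [88.5, 321.4], 'confidence': 0.64}]
```

View pics/w8.png

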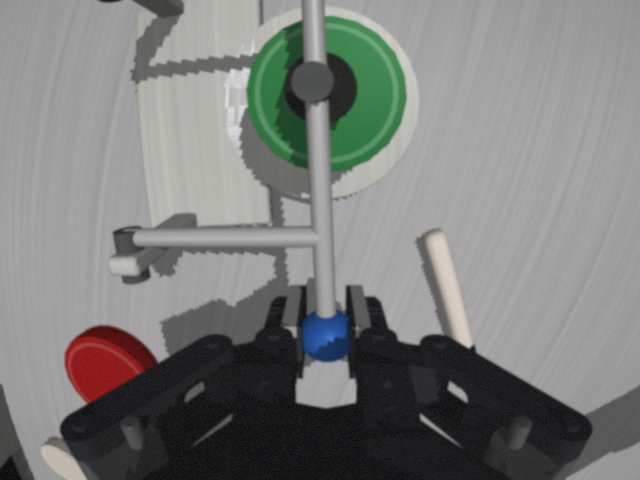

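The foot sits on the green dish at (88,322), the bail looks level, and the stack has not moved. Letting go now.

```bash
python3 -m crank '[[[0,0,0,0],[0,0,0,0],[0,0,0,0],[0,0,0,0],[0,0,0,0],[0,0,0,0],[0,0,0,0]]]' -1
python3 -m crank '[[[0,0,-0.2,0],[0,0,-0.4,0],[0,0,-0.8,0],[0,0,-1,0],[0,0,-1,0],[0,0,-1,0],[0,0,-1,0],[0,0,-1,0],[0,0,0,0],[0,0,0,0],[0,0,0,0],[0,0,0,0]]]'
python3 - <<'E'
from h import *
im=ctrl.get_image("wrist");cv2.imwrite("pics/w9.png",im["img"][:,:,::-1])
for z in (68,74,80): print(blob(im,ctrl.place_of("wrist","knob")[0]["position"],"blue",z))
s=ctrl.get_image("scene");c=s["img"][180:280,250:380,::-1];w=im["img"][:,:,::-1]
cv2.imwrite("pics/end.png",np.hstack([cv2.resize(c,(400,308),interpolation=cv2.INTER_CUBIC),cv2.resize(w,(400,308))]))
# expected knob pixel in scene for angles
E=np.array(s["extrinsics"]);K=np.array(s["intrinsics"]);ps=.288
r=ctrl.find_in("scene","knob")[:1];print(r)
for a in (-.15,-.08,0,.08,.15):
    x,y,z=75-75*np.cos(a),85,74+75*np.sin(a)
    P=np.array([495.3+x*np.cos(ps)-y*np.sin(ps),21.8+x*np.sin(ps)+y*np.cos(ps),z,1]);q=np.linalg.inv(E)@P
    print(a,"row",K[1,2]-K[1,1]*q[1]/-q[2],"col",K[0,2]+K[0,0]*q[0]/-q[2])
if r: print(blob(s,r[0]["position"],"blue",74,"scene"))
E
```

```text
clock: 35.28
eef_pos: [471.8, 108.3, 54.6]
tool_rot: [-3.142, 0.0, -1.279]
force: [0.0, -0.2, -0.3]
width: 85.1
gripper_force: 0.0
clock: 36.28
eef_pos: [470.9, 108.0, 214.0]
tool_rot: [3.14, 0.0, -1.279]
force: [0.6, -0.4, 0.6]
width: 85.4
gripper_force: 0.0
('ellipse ctr', [467.6, 103.3], 'axes', [17.5, 17.9], 'bbox px', [320, 203, 23, 22, 404])
('ellipse ctr', [468.1, 101.9], 'axes', [17.1, 17.5], 'bbox px', [320, 203, 23, 22, 404])
('ellipse ctr', [468.6, 100.6], 'axes', [16.7, 17.1], 'bbox px', [320, 203, 23, 22, 404])
[]
-0.15 row 210.189150201598 col 309.03683737426627
-0.08 row 208.45300178472644 col 308.79333333803964
0 row 206.48246921660694 col 308.66297571346416
0.08 row 204.53780944364854 col 308.6923566959433
0.15 row 202.86679089252743 col 308.8500640753273
```

View pics/end.png

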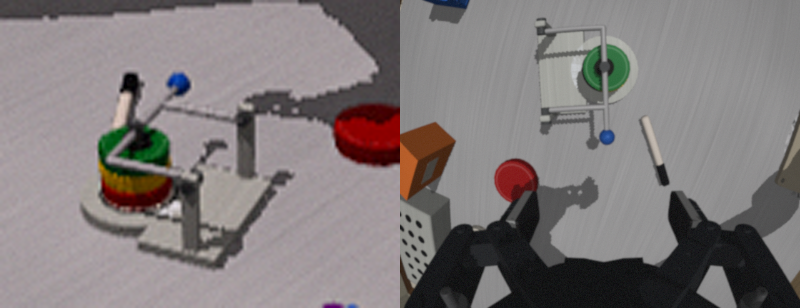

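The closed bail is level: the knob is at scene (207,308), and 0 rad predicts (206.5,308.7). Its foot is on the straight stack and the gripper is well clear.

```bash
python3 -c "
from cell import ctrl
print(ctrl.finish_job())"
```

```text
the job is handed in; nothing more can be done
None
```

I handed the job in at about 36 s of the 72 s allowed: red, yellow and green are stacked within about 4 mm of centre, the hold-down arm is level on the green dish and released; the hand-in call returned no verdict.

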